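Raise the soldering hood's sash to the index tab

TASK

Open the soldering hood for work: put the fingertips beneath the lip of its sliding front window and push the window smoothly up until the lip is level with the steel index tab clamped on the front post at the lip's left-hand end, then leave the window standing there and take the hand away. Only push: do not pinch the lip or fling the window, and do not disturb the jar, dish, brick and crucible standing about.

Things in the scene. Friction and masses are not known exactly. Their poses are not given: they have to be found in the camera images.
- hood: Clear soldering hood fixed to the bench, ahead and to the right of the robot: 270 mm deep (x), 460 wide (y), 30 mm aluminium posts, front ones 560 tall, roof at 496, grey fan unit on it. Origin: centre of its underside; the window is on its -x side, towards the robot's left (yaw -1.75 to -1.3). Deck (15 to 50 mm high) and the front posts (y = +-215) end at x = -135.
- sash (a joint): Height of the window in m: 0 = right down (lip's underside 75 mm above the bench), 0.225 = right up. It slides straight up and down between the front posts, balanced by a steel counterweight on the hood's left side, and stays where it is left. Moving it slowly takes 1.5 to 7 N; with about 3 kg moving in all it runs on some millimetres if pushed fast.
- lip (a point): Point on the aluminium lip at the window's foot, which rises with it: a level shelf 390 mm long (y), 10 thick, sticking out 45 in front of the window's bottom rail, 40 in front of the posts. The point is the middle of its front edge, at the underside; axes as the hood's: x into the hood, z up. The space beneath it is open down to the bench.
- tab: Steel index tab: a level tongue 10 mm thick, 30 wide (y), sticking out 39 in front of the left-hand front post (hood's +y side, the end away from the robot), clamped to the post with a black thumbscrew. Its height differs each time. Origin: middle of the tongue's front edge, at its underside: lip and tab are level when both points are at the same height.
- jar: Glass jar with a light wooden lid, 54 mm diameter, 75 tall, loose, upright on the bench in front of one end of the lip. Origin: centre of its foot.
- dish: Small steel dish, 72 mm diameter, 28 tall, loose, on the bench in front of the other end of the lip. Origin: centre of its foot.
- brick: White soldering brick 70 x 110 x 30 mm, loose on the hood's deck behind the window. Origin: centre of its underside.
- crucible: Terracotta-coloured crucible, 64 mm diameter, 40 tall, loose on the hood's deck behind the window. Origin: centre of its foot.

How it is judged:
By the outcome, as a careful person would: the job done as asked, in the order asked, and still so for the second after the job is handed in, with the robot touching nothing.
It also fails if it takes over 38 s, if anything falls off the work surface, if the arm or the gripper's body presses on something with over 40 N, if the wrist force passes 120 N, or if a joint passes its speed limit or range.

ROBOT

A 6-joint arm with a two-finger parallel gripper is mounted at the origin on the work surface. World frame = base frame: x ahead of the robot, y to its left, z up, the work surface at z = 0. Lengths are in mm, angles in degrees, forces in N, time in s.
With the tool pointing down it reaches from about 300 to 850 mm from the base axis. Payload 4.2 kg.
Tool frame: the origin (TCP) lies midway between the tips of the shut fingers; the grasp point (between the pads) lies 19 mm behind it; z points along the fingers, y is the direction in which the jaws open and shut (so a half turn about z gives the same grasp; the last joint's range is limited). The gripper opens to 91 mm and grips with 3 to 60 N. Pads are 32 mm wide; open, the fingers measure 118 mm over their backs; the gripper's body (76 mm by 178 mm) begins 60 mm behind the grasp point.
Start: joints at [-74.656, 18.312, 89.639, -0, 72.044, -1.146], TCP at [163.213, -551.366, 213.976] pointing down, gripper open.
Joint ranges: [-177.97, 177.97], [-48.28, 115.42], [12.27, 149.76], [-77.06, 257.06], [2.81, 150.46], [-146.56, 146.56]. Speed limits (degrees/s): [147.25, 147.25, 180, 180, 180, 180].

INTERFACE

Orientations are given as [roll, pitch, yaw] about the fixed x, y, z axes, in that order (R = Rz(yaw) Ry(pitch) Rx(roll)).
In Python, from workcell import env gives the robot as it stands.
- The arm moves only by the shell command python3 -m jog 'ROWS' [FORCE]. ROWS is JSON, a list of rows, each an object of numbers: "dx", "dy", "dz": the shift along the world's x, y, z in m; "wx", "wy", "wz": the turn, a rotation vector about the world's x, y, z in rad; "grip": the gripper's target within -1 to 1 (shut at 1, half-way at 0, fully open at -1). In form: [{"dx": .., "dy": .., "dz": .., "wx": .., "wy": .., "wz": .., "grip": ..}, ...]. A call has 1 to 10 rows; each row shifts and turns the commanded pose from where the row before left it; what a row does not reach is not made up. A row lasts 1/10 s, in which the tool goes at most 50 mm and 8.59 degrees, less where a joint would pass 70% of its speed; a pose out of reach is approached as far as the arm can. A call with a gripper value outside its range is refused whole. The fingers move at their own pace and stop on an object; FORCE is the grip in N (left out, the last holds). Time passes only in rows, so rows that do not move let the fingers close. It gives the time, the measured TCP pose, the force and the opening at its end, in the units of the state.
- env.state(): the state, without advancing time (a new reading comes with each control period).
- env.grab_frame(name): name is "side" or "top"; returns the picture (480x640x3 uint8, red, green, blue); there is no depth.
- env.get_calibration(name): a dict with "fx", "fy", "cx", "cy" (pixels), "k1" (the pictures are not rectified: a ray, as slopes to the right and down, at radius r is drawn at 1 + k1 r^2 times it, then the intrinsics apply), "R" (3x3) and "t" (3): a world point X has camera coordinates R X + t. Camera axes: x right, y down, z forward; pixel columns grow to the right and rows downward; lengths in mm; the calibration is good to about 2 mm. A picture is of the moment at which its call begins. get_calibration takes no time and is no camera call.
- env.job_done(): hands the job in, once; it reports no verdict.
The state is a dict: "time_s": time; "qpos": joint angles; "qvel": joint speeds; "effort": joint torques, N m; "ee_pos": TCP position; "ee_rot": TCP orientation; "force": force on the tool from outside, world axes, zero at the start; "torque": the same for the moment, N m; "gripper_width": finger opening in mm.
Only numpy, scipy, OpenCV 4.12 (cv2) and the standard library are available. Lean on these libraries where they do the work, as an engineer would, in place of code of your own. Each camera call takes 0.05 s, during which the arm holds its last target. There are 200 camera calls.

## Working session

There is one attempt and no reset: what is moved stays moved. The work goes in short steps, Python scripts to look and compute and a shell command to move; the robot and the scene stay as the last step left them, time stands still between calls to the robot, and variables do not carry over. Pictures are saved under pics/ and viewed, about 8 in all and at most 12, crops included, and the job is handed in when it is done.

```bash
mkdir -p pics
python3 - <<'E'
from workcell import env
import cv2,numpy as np
for n in("side","top"):
    cv2.imwrite(f"pics/{n}0.png",env.grab_frame(n)[:,:,::-1])
    c=env.get_calibration(n);print(n,{k:np.round(v,3).tolist() for k,v in c.items()}, np.round(-np.array(c["R"]).T@c["t"]))
print(env.state())
E
```

```text
side {'fx': 516.681, 'fy': 516.681, 'cx': 308.576, 'cy': 240.957, 'k1': -0.007, 'R': [[-0.776, -0.631, 0.006], [-0.593, 0.725, -0.35], [0.217, -0.275, -0.937]], 't': [375.207, 518.301, 822.619]} [420.  87. 950.]
top {'fx': 544.533, 'fy': 544.533, 'cx': 336.915, 'cy': 235.271, 'k1': 0.057, 'R': [[0.027, -1.0, -0.01], [-0.997, -0.026, -0.067], [0.066, 0.012, -0.998]], 't': [-126.823, 580.546, 1184.761]} [ 504. -126. 1219.]
{'time_s': 0.1, 'qpos': array([-7.46604121e+01,  1.83476217e+01,  8.96999862e+01, -1.40224028e-03,
        7.20436821e+01, -1.14541475e+00]), 'qvel': array([-0.04639725, -0.06693248, -0.17718628, -0.03311182, -0.02771285,
        0.02360959]), 'effort': array([ 1.26347521e-03, -4.13330734e+01, -2.32510400e+01,  7.29765440e-02,
        4.22759447e-02, -6.70433701e-05]), 'ee_pos': array([ 163.04191984, -550.92482958,  213.20406278]), 'ee_rot': array([-1.79908702e+02, -4.91898365e-04,  1.64854356e+01]), 'force': array([-0.91633182, -0.81361442,  0.28280461]), 'torque': array([-0.04514483,  0.00771207,  0.008245  ]), 'gripper_width': 91.50650436139463}
```

View pics/side0.png

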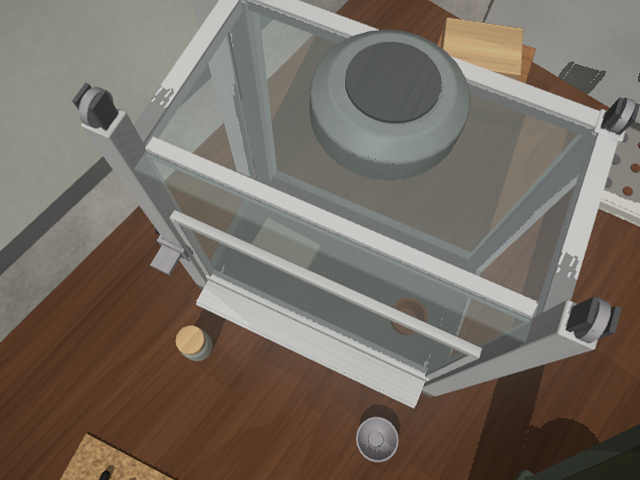

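View pics/top0.png

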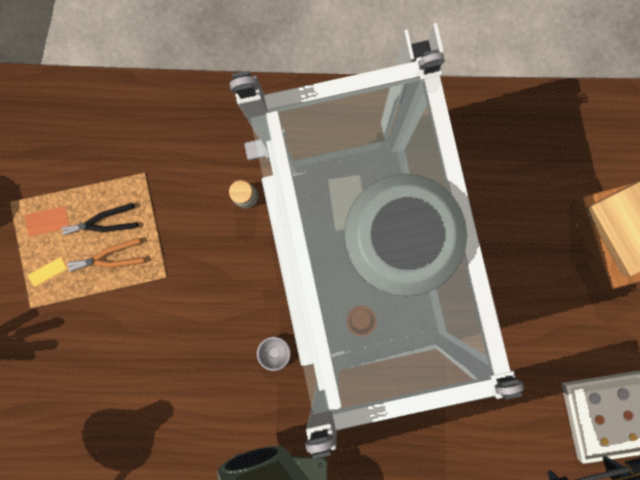

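```bash
cat > h.py <<'E'
import numpy as np,cv2
from workcell import env
C={n:env.get_calibration(n) for n in("side","top")}
def ray(n,p):
    c=C[n];R=np.array(c["R"]);t=np.array(c["t"])
    d=(np.array(p,float)-[c["cx"],c["cy"]])/[c["fx"],c["fy"]];s=d.copy()
    for _ in range(10): s=d/(1+c["k1"]*(s@s))
    v=R.T@[s[0],s[1],1];return -R.T@t,v/np.linalg.norm(v)
def tri(ps,pt):
    o1,a=ray("side",ps);o2,b=ray("top",pt)
    k=np.linalg.lstsq(np.c_[a,-b],o2-o1,rcond=None)[0]
    p,q=o1+k[0]*a,o2+k[1]*b;return (p+q)/2,np.linalg.norm(p-q)
def plane(n,p,z):
    o,v=ray(n,p);return o+v*(z-o[2])/v[2]
def proj(n,X):
    c=C[n];x=np.array(c["R"])@X+c["t"];s=x[:2]/x[2];s=s*(1+c["k1"]*(s@s));return s*[c["fx"],c["fy"]]+[c["cx"],c["cy"]]
def crop(im,x0,y0,w,h,f):
    o=cv2.resize(im[y0:y0+h,x0:x0+w],None,fx=f,fy=f,interpolation=cv2.INTER_CUBIC)
    for x in range(-(-x0//10)*10,x0+w,10):
        cv2.line(o,(int((x-x0+.5)*f),0),(int((x-x0+.5)*f),5 if x%50 else 14),(0,0,255),1)
    for y in range(-(-y0//10)*10,y0+h,10):
        cv2.line(o,(0,int((y-y0+.5)*f)),(5 if y%50 else 14,int((y-y0+.5)*f)),(0,0,255),1)
    return o
E
python3 - <<'E'
from h import *
s=cv2.imread("pics/side0.png");t=cv2.imread("pics/top0.png")
a=np.vstack([crop(s,145,225,80,75,4),crop(s,380,345,80,75,4)]) # tab+lip far end, lip near end
b=np.vstack([crop(t,235,130,80,75,4),crop(t,270,340,80,75,4)])
cv2.imwrite("pics/c1.png",np.hstack([a,b]))
E
```

```text
(no output)
```

View pics/c1.png

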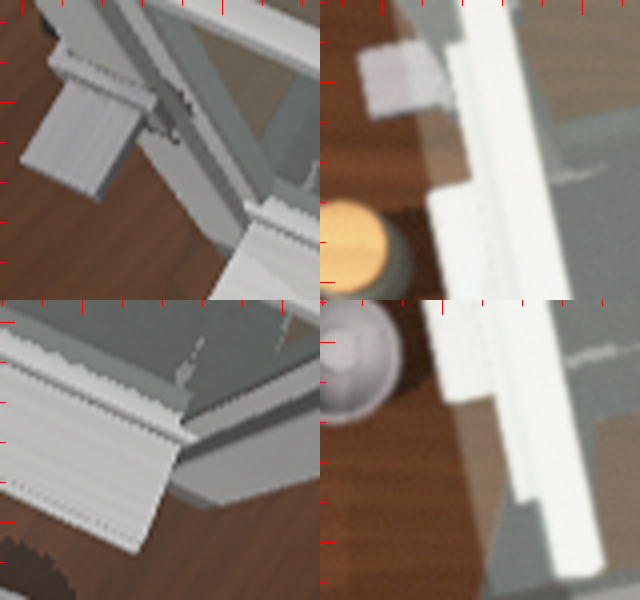

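Run:
```python
from h import *
np.set_printoptions(precision=1,suppress=True)
P={}
for n,a,b in[("tabL",(149.5,264.5),(244,142.5)),("tabR",(168.2,272.7),(247,159)),("lipN",(414,404.5),(300.7,364.5)),("lipF",(197.5,302),(261.5,177.7))]:
    P[n],e=tri(a,b);print(n,P[n],e)
d=P["lipF"]-P["lipN"];print(np.linalg.norm(d),np.degrees(np.arctan2(d[1],d[0])),"yaw",np.arctan2(-d[0],d[1]))
print(np.linalg.norm(P["tabL"]-P["tabR"]))
for n,p,z in[("jar",(241,190),75),("dish",(273.5,353),28)]: print(n,plane("top",p,z))
print("jar side",plane("side",(190,339),75),"dish side",plane("side",(378,437),28))
```

```text
tabL [726.2  53.6 269.7] 1.6619135335868114
tabR [695.6  46.1 275.5] 1.9301469739956245
lipN [319.6 -48.6 133.9] 1.260168605350215
lipF [688.5  43.  118.4] 5.410177970285283
380.390511004313 13.942976705450604 yaw -1.327445475755912
31.943331759160593
jar [670.7  93.7  75. ]
dish [325.1  18.5  28. ]
jar side [665.9  93.6  75. ] dish side [322.7  14.2  28. ]
```

Side view: tab front edge at (149.5,264.5)-(168,273), lip front edge at (198,302)-(414,405), jar lid at (190,339), dish at (378,437). Top view: tab at (244,142)-(247,159), lip from (261,178) to (301,364). So yaw is about -1.33, the lip's top is at about 126 mm and the tab's top at about 272 mm. The hood stands between the hand and the window, so I'll lift over it.

```bash
python3 -m jog '[{"dx":-0.005,"dy":0.017,"dz":0.046,"grip":1},{"dx":-0.005,"dy":0.017,"dz":0.046,"grip":1},{"dx":-0.005,"dy":0.017,"dz":0.046,"grip":1},{"dx":-0.005,"dy":0.017,"dz":0.046,"grip":1},{"dx":-0.005,"dy":0.017,"dz":0.046,"grip":1},{"dx":-0.005,"dy":0.017,"dz":0.046,"grip":1},{"dx":-0.005,"dy":0.017,"dz":0.046,"grip":1},{"dx":-0.005,"dy":0.017,"dz":0.046,"grip":1},{"dx":-0.005,"dy":0.017,"dz":0.046,"grip":1},{"dx":-0.005,"dy":0.017,"dz":0.046,"grip":1}]' 10; python3 -c "
from h import *
s=env.state();print(s['qpos'].round(1),s['ee_pos'].round(),s['ee_rot'].round(1))"
```

```text
[-74.7  18.3  89.7  -0.   72.   -1.1] [ 163. -551.  213.] [-179.9   -0.    16.5]invalid input
```

```bash
python3 -m jog '[{"dx":-0.005,"dy":0.017,"dz":0.046,"wx":0,"wy":0,"wz":0,"grip":1},{"dx":-0.005,"dy":0.017,"dz":0.046,"wx":0,"wy":0,"wz":0,"grip":1}]' 10; python3 -c "
from h import *
s=env.state();print(s['qpos'].round(1),s['ee_pos'].round(),s['ee_rot'].round(1))"
```

```text
time_s: 0.3
ee_pos: [152.9, -516.2, 305.0]
ee_rot: [-179.7, -0.0, 16.5]
force: [0.8, -1.1, 0.8]
gripper_width: 78.0
[-74.7  12.6  84.5  -0.   83.1  -1.2] [ 153. -516.  305.] [-179.7   -0.    16.5]
```

```bash
python3 -m jog '[{"dx":-0.005,"dy":0.017,"dz":0.046,"wx":0,"wy":0,"wz":0,"grip":1},{"dx":-0.005,"dy":0.017,"dz":0.046,"wx":0,"wy":0,"wz":0,"grip":1},{"dx":-0.005,"dy":0.017,"dz":0.046,"wx":0,"wy":0,"wz":0,"grip":1},{"dx":-0.005,"dy":0.017,"dz":0.046,"wx":0,"wy":0,"wz":0,"grip":1},{"dx":-0.005,"dy":0.017,"dz":0.046,"wx":0,"wy":0,"wz":0,"grip":1},{"dx":-0.005,"dy":0.017,"dz":0.046,"wx":0,"wy":0,"wz":0,"grip":1},{"dx":-0.005,"dy":0.017,"dz":0.046,"wx":0,"wy":0,"wz":0,"grip":1},{"dx":-0.005,"dy":0.017,"dz":0.046,"wx":0,"wy":0,"wz":0,"grip":1}]' 10; python3 -c "
from h import *
s=env.state();print(s['qpos'].round(1),s['ee_pos'].round(),s['ee_rot'].round(1))"
```

```text
time_s: 1.1
ee_pos: [112.8, -379.7, 675.8]
ee_rot: [180.0, 0.0, 16.5]
force: [-0.0, -0.6, 0.8]
gripper_width: 13.9
[-75.1   8.9  34.3  -0.  136.7  -1.6] [ 113. -380.  676.] [180.    0.   16.5]
```

```bash
python3 -m jog '[{"dx":0.0451,"dy":0.0164,"dz":0.005,"wx":0,"wy":0,"wz":0.122,"grip":1},{"dx":0.0428,"dy":0.0218,"dz":0,"wx":0,"wy":0,"wz":0.122,"grip":1},{"dx":0.0398,"dy":0.0268,"dz":0,"wx":0,"wy":0,"wz":0.122,"grip":1},{"dx":0.0362,"dy":0.0315,"dz":0,"wx":0,"wy":0,"wz":0.122,"grip":1},{"dx":0.0321,"dy":0.0357,"dz":0,"wx":0,"wy":0,"wz":0.122,"grip":1},{"dx":0.0275,"dy":0.0393,"dz":0,"wx":0,"wy":0,"wz":0.122,"grip":1},{"dx":0.0225,"dy":0.0424,"dz":0,"wx":0,"wy":0,"wz":0.122,"grip":1}]' ; python3 -m jog '[{"dx":0.0172,"dy":0.0448,"dz":0,"wx":0,"wy":0,"wz":0.122,"grip":1},{"dx":0.0116,"dy":0.0466,"dz":0,"wx":0,"wy":0,"wz":0.122,"grip":1},{"dx":0.0058,"dy":0.0476,"dz":0,"wx":0,"wy":0,"wz":0.122,"grip":1},{"dx":0,"dy":0.048,"dz":0,"wx":0,"wy":0,"wz":0.122,"grip":1},{"dx":-0.0058,"dy":0.0476,"dz":0,"wx":0,"wy":0,"wz":0.122,"grip":1},{"dx":-0.0116,"dy":0.0466,"dz":0,"wx":0,"wy":0,"wz":0.122,"grip":1},{"dx":-0.0172,"dy":0.0448,"dz":0,"wx":0,"wy":0,"wz":0.122,"grip":1}]'; python3 -c "
from h import *
s=env.state();print(s['qpos'].round(1),s['ee_pos'].round(),s['ee_rot'].round(1))"
```

```text
time_s: 1.8
ee_pos: [360.9, -166.1, 678.0]
ee_rot: [-179.9, -0.0, 65.7]
force: [0.5, -0.6, 0.5]
gripper_width: 0.4
time_s: 2.5
ee_pos: [359.3, 160.7, 678.0]
ee_rot: [-179.9, -0.0, 114.6]
force: [0.5, -0.2, -0.1]
gripper_width: 0.5
[ 22.4   9.   33.8  -0.  137.3  -2.2] [359. 161. 678.] [-179.9   -0.   114.6]
```

```bash
python3 -m jog '[{"dx":0.01,"dy":0.001,"dz":-0.03,"wx":0,"wy":0,"wz":-0.0925,"grip":1},{"dx":0.01,"dy":0.001,"dz":-0.03,"wx":0,"wy":0,"wz":-0.0925,"grip":1},{"dx":0.01,"dy":0.001,"dz":-0.03,"wx":-0.1407,"wy":-0.0349,"wz":0,"grip":1},{"dx":0.01,"dy":0.001,"dz":-0.03,"wx":-0.1407,"wy":-0.0349,"wz":0,"grip":1},{"dx":0.01,"dy":0.001,"dz":-0.03,"wx":-0.1407,"wy":-0.0349,"wz":0,"grip":1},{"dx":0.01,"dy":0.001,"dz":-0.03,"wx":-0.1407,"wy":-0.0349,"wz":0,"grip":1}]' ; python3 -c "
from h import *
from scipy.spatial.transform import Rotation as R
s=env.state();print(s['qpos'].round(1),s['ee_pos'].round(),s['ee_rot'].round(1));print(R.from_euler('xyz',s['ee_rot'],degrees=True).as_matrix().round(2))"
```

```text
time_s: 3.1
ee_pos: [419.4, 164.7, 498.4]
ee_rot: [179.7, 33.5, 103.7]
force: [0.1, 1.0, 0.2]
gripper_width: 0.3
[ 41.4   9.1  70.  -32.5 113.8  17.6] [419. 165. 498.] [179.7  33.5 103.7]
[[-0.2   0.97  0.14]
 [ 0.81  0.24 -0.54]
 [-0.55  0.   -0.83]]
```

```bash
python3 -m jog '[{"dx":0.007,"dy":0.001,"dz":-0.04,"wx":-0.1407,"wy":-0.0349,"wz":0,"grip":1},{"dx":0.007,"dy":0.001,"dz":-0.04,"wx":-0.1407,"wy":-0.0349,"wz":0,"grip":1},{"dx":0.007,"dy":0.001,"dz":-0.04,"wx":-0.1407,"wy":-0.0349,"wz":0,"grip":1},{"dx":0.007,"dy":0.001,"dz":-0.04,"wx":-0.1407,"wy":-0.0349,"wz":0,"grip":1},{"dx":0.007,"dy":0.001,"dz":-0.04,"wx":-0.1407,"wy":-0.0349,"wz":0,"grip":1}]' ; python3 -c "
from h import *
from scipy.spatial.transform import Rotation as R
s=env.state();print(s['qpos'].round(1),s['ee_pos'].round(),s['ee_rot'].round(1));print(R.from_euler('xyz',s['ee_rot'],degrees=True).as_matrix().round(2))"
```

```text
time_s: 3.6
ee_pos: [454.3, 170.1, 297.7]
ee_rot: [179.0, 75.0, 103.1]
force: [0.7, 0.7, -0.3]
gripper_width: 0.2
[ 51.2  29.7  97.  -54.2 108.2  47.9] [454. 170. 298.] [179.   75.  103.1]
[[-0.06  0.97  0.24]
 [ 0.25  0.24 -0.94]
 [-0.97  0.   -0.26]]
```

```bash
python3 -m jog '[{"dx":0.005,"dy":0,"dz":-0.045,"wx":-0.1275,"wy":-0.0317,"wz":0,"grip":1},{"dx":0.005,"dy":0,"dz":-0.045,"wx":-0.1275,"wy":-0.0317,"wz":0,"grip":1},{"dx":0,"dy":0,"dz":0,"wx":0,"wy":0,"wz":0,"grip":1}]'
python3 - <<'E'
from h import *
from scipy.spatial.transform import Rotation as R
s=env.state();print(s['qpos'].round(1),s['ee_pos'].round(),s['ee_rot'].round(1));print(R.from_euler('xyz',s['ee_rot'],degrees=True).as_matrix().round(2))
a=env.grab_frame("side")[:,:,::-1];b=env.grab_frame("top")[:,:,::-1]
cv2.imwrite("pics/s1.png",a);cv2.imwrite("pics/t1.png",b)
for i,(n) in enumerate(("side","top")): print(n,proj(n,s['ee_pos']))
l=crop(np.ascontiguousarray(a),100,200,340,280,1.15*1)
r=crop(np.ascontiguousarray(b),90,100,260,285,1.13)
h=min(l.shape[0],r.shape[0]);cv2.imwrite("pics/c2.png",np.hstack([l[:h],r[:h]]))
E
```

```text
time_s: 3.9
ee_pos: [464.0, 169.2, 192.9]
ee_rot: [-66.2, 88.2, -142.2]
force: [-0.6, -0.4, -1.4]
gripper_width: 0.1
[ 51.2  45.6 101.9 -57.7 109.6  61.4] [464. 169. 193.] [ -66.2   88.2 -142.2]
[[-0.03  0.97  0.24]
 [-0.02  0.24 -0.97]
 [-1.   -0.03  0.01]]
side [241.49933416 462.31364937]
top [184.56238534 288.85647754]
```

View pics/c2.png

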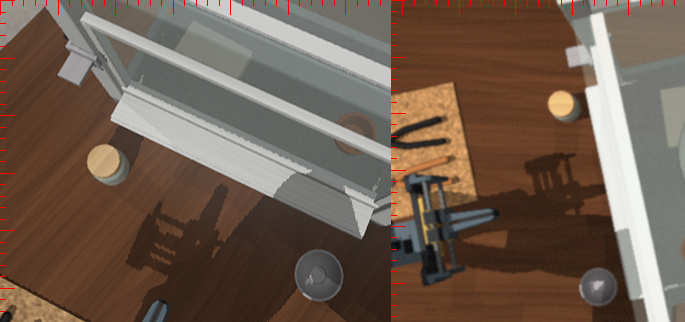

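```bash
cat > fit.py <<'E'
from h import *
from scipy.optimize import least_squares
def fit(lipN,lipF,tabR,tabL):  # each (side,top) pixels, None if not seen
    # params: lip mid x,y,z ; yaw ; tab front mid x,y,z (top surfaces)
    def res(p):
        u=np.array([-np.sin(p[3]),np.cos(p[3]),0]);r=[]
        for obs,X in((lipN,p[:3]-195*u),(lipF,p[:3]+195*u),(tabR,p[4:]-15*u),(tabL,p[4:]+15*u)):
            for n,o in zip(("side","top"),obs):
                if o is not None: r+=list(proj(n,X)-o)
        d=(p[4:]-p[:3]); r+=[(d@u-215)/2,(d[0]*np.cos(p[3])+d[1]*np.sin(p[3])-1)/2]  # tab on post at y=215; 39 vs 40 out
        return np.array(r)
    s=least_squares(res,[504,-3,126,-1.33,711,50,272]);return s.x,res(s.x)
E
python3 - <<'E'
from fit import *
np.set_printoptions(precision=2,suppress=True)
x,r=fit(((414,404.5),(300.7,364.5)),((196.7,302.3),(261.5,177.7)),((168.2,272.7),(247,159)),((149.5,264.5),(244,142.5)))
print(x);print(r)
s=cv2.imread("pics/s1.png");t=cv2.imread("pics/t1.png")
cv2.imwrite("pics/c3.png",np.hstack([np.vstack([crop(s,185,265,60,60,5),crop(s,390,365,60,60,5)]),np.vstack([crop(t,240,160,60,60,5),crop(t,275,335,60,60,5)])]))
E
```

```text
[503.53  -3.32 106.69  -1.32 711.38  49.59 270.86]
[-0.18  1.59  2.26  0.65 -1.9   0.39  0.91  0.09 -0.41  0.28  0.96  0.3
 -0.59 -0.35  0.37  0.35 -0.26 -0.65]
```

View pics/c3.png

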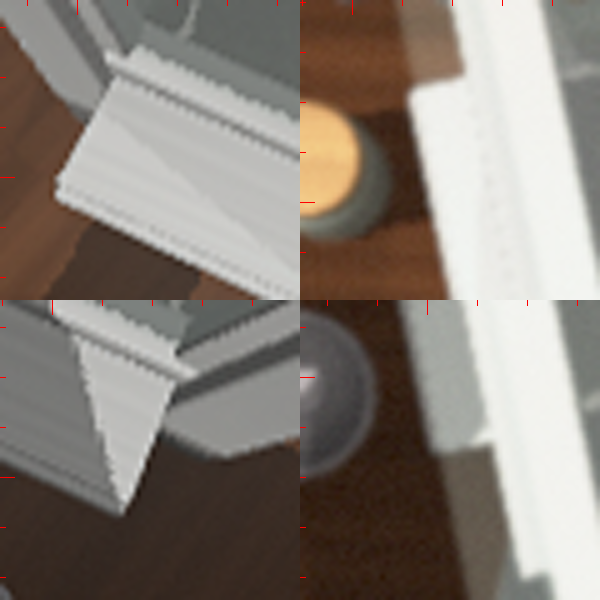

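Run:
```python
from fit import *
np.set_printoptions(precision=2,suppress=True)
x,r=fit(((414.7,404.7),(301.9,364.9)),((195.7,300.7),(261.5,178.1)),((168.2,272.7),(247,159)),((149.5,264.5),(244,142.5)))
print(x);print(r)
```

```text
[503.48  -3.96 111.81  -1.32 711.33  49.51 271.01]
[ 0.05  0.84  1.24  0.71 -1.26  1.02  0.81 -0.7  -0.37  0.22  0.99  0.32
 -0.56 -0.4   0.39  0.36 -0.19 -0.88]
```

Run:
```python
import cv2,numpy as np
cv2.imwrite("pics/c4.png",cv2.resize(cv2.imread("pics/t1.png")[130:430,0:400],None,fx=2,fy=2))
from h import *
for p in [(165,277),(145,175),(15,200),(140,237)]: print(plane("top",p,12).round())
```

```text
[482. 265.  12.]
[708. 320.  12.]
[643. 600.  12.]
[569. 325.  12.]
```

View pics/c4.png

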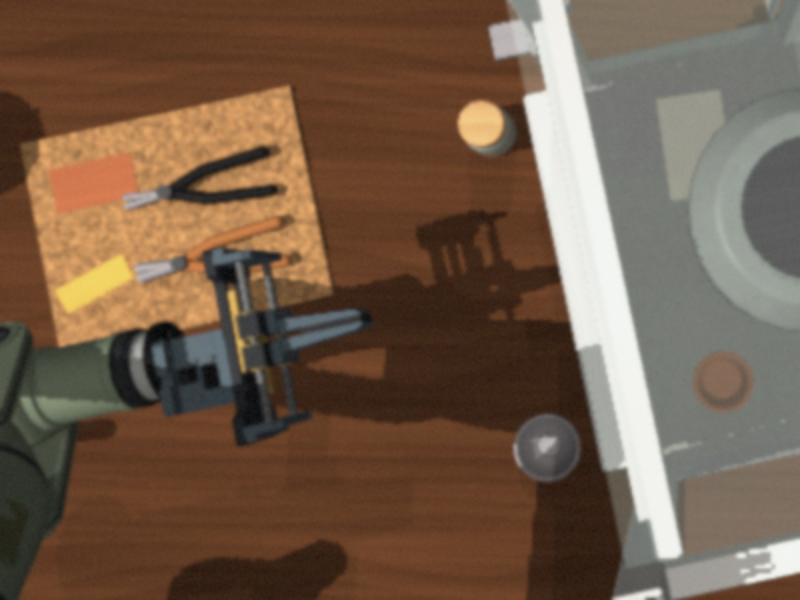

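```bash
python3 -m jog '[{"dx":0.008,"dy":-0.034,"dz":0,"wx":0.102,"wy":0.025,"wz":0,"grip":1},{"dx":0.008,"dy":-0.034,"dz":0,"wx":0,"wy":0,"wz":0,"grip":1},{"dx":0.008,"dy":-0.034,"dz":0,"wx":0,"wy":0,"wz":0,"grip":1},{"dx":0.008,"dy":-0.034,"dz":0,"wx":0,"wy":0,"wz":0,"grip":1},{"dx":0,"dy":0,"dz":-0.04,"wx":0,"wy":0,"wz":0,"grip":1},{"dx":0,"dy":0,"dz":-0.03,"wx":0,"wy":0,"wz":0,"grip":1},{"dx":0,"dy":0,"dz":-0.02,"wx":0,"wy":0,"wz":0,"grip":1},{"dx":0,"dy":0,"dz":0,"wx":0,"wy":0,"wz":0,"grip":1},{"dx":0,"dy":0,"dz":0,"wx":0,"wy":0,"wz":0,"grip":1}]'
python3 - <<'E'
from h import *
s=env.state();print(s['qpos'].round(1),s['ee_pos'].round(1),s['force'].round(1))
a=env.grab_frame("side")[:,:,::-1];cv2.imwrite("pics/s2.png",a)
E
```

```text
time_s: 4.9
ee_pos: [497.2, 34.3, 124.8]
ee_rot: [172.2, 83.5, 96.1]
force: [0.4, 0.0, 0.4]
gripper_width: 0.2
[ 39.5  44.9 113.3 -64.   93.1  71.3] [497.2  34.3 124.8] [0.4 0.  0.4]
```

View pics/s2.png

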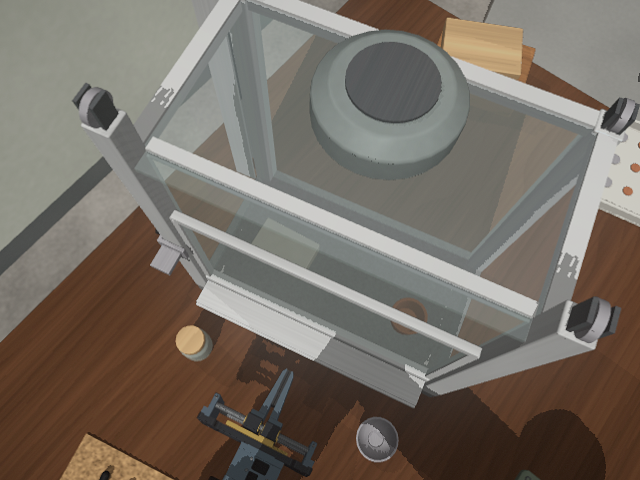

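The fingertips are at (288,372) in the side view, in front of the lip's middle. The jar at (193,341) and dish at (378,438) are untouched. Going lower next, then in beneath the lip.

```bash
python3 -m jog '[{"dx":0,"dy":0,"dz":-0.02,"wx":0,"wy":0,"wz":0,"grip":1},{"dx":0,"dy":0,"dz":-0.02,"wx":0,"wy":0,"wz":0,"grip":1},{"dx":0,"dy":0,"dz":-0.012,"wx":0,"wy":0,"wz":0,"grip":1},{"dx":0,"dy":0,"dz":0,"wx":0,"wy":0,"wz":0,"grip":1}]'
python3 - <<'E'
from h import *
s=env.state();print(s['qpos'].round(1),s['ee_pos'].round(1),s['force'].round(1))
E
```

```text
time_s: 5.35
ee_pos: [496.5, 33.9, 67.7]
ee_rot: [177.4, 83.8, 101.3]
force: [-0.3, 0.9, 0.1]
gripper_width: 0.8
[ 39.5  51.  113.3 -63.8  90.6  76.2] [496.5  33.9  67.7] [-0.3  0.9  0.1]
```

```bash
python3 -m jog '[{"dx":0.0055,"dy":-0.0213,"dz":0,"wx":0,"wy":0,"wz":0,"grip":1},{"dx":0.0055,"dy":-0.0213,"dz":0,"wx":0,"wy":0,"wz":0,"grip":1},{"dx":0.0055,"dy":-0.0213,"dz":0,"wx":0,"wy":0,"wz":0,"grip":1},{"dx":0,"dy":0,"dz":0,"wx":0,"wy":0,"wz":0,"grip":1}]'
python3 - <<'E'
from h import *
s=env.state();print(s['qpos'].round(1),s['ee_pos'].round(1),s['force'].round(1))
E
python3 -m jog '[{"dx":0,"dy":0,"dz":0.004,"wx":0,"wy":0,"wz":0,"grip":1},{"dx":0,"dy":0,"dz":0.004,"wx":0,"wy":0,"wz":0,"grip":1},{"dx":0,"dy":0,"dz":0,"wx":0,"wy":0,"wz":0,"grip":1}]'
```

```text
time_s: 5.75
ee_pos: [512.5, -32.2, 68.7]
ee_rot: [177.6, 83.8, 101.3]
force: [-0.4, -0.3, 0.4]
gripper_width: 0.4
[ 32.7  50.4 117.  -70.2  88.   78.4] [512.5 -32.2  68.7] [-0.4 -0.3  0.4]
time_s: 6.05
ee_pos: [513.1, -29.4, 75.9]
ee_rot: [177.0, 83.8, 101.0]
force: [-0.2, 0.4, -0.4]
gripper_width: 0.3
```

```bash
for i in 1 2 3; do :; done; python3 -m jog '[{"dx":0,"dy":0,"dz":0.004,"wx":0,"wy":0,"wz":0,"grip":1},{"dx":0,"dy":0,"dz":0.004,"wx":0,"wy":0,"wz":0,"grip":1},{"dx":0,"dy":0,"dz":0.003,"wx":0,"wy":0,"wz":0,"grip":1}]';python3 -m jog '[{"dx":0,"dy":0,"dz":0.003,"wx":0,"wy":0,"wz":0,"grip":1},{"dx":0,"dy":0,"dz":0.003,"wx":0,"wy":0,"wz":0,"grip":1},{"dx":0,"dy":0,"dz":0.003,"wx":0,"wy":0,"wz":0,"grip":1}]';python3 -m jog '[{"dx":0,"dy":0,"dz":0.003,"wx":0,"wy":0,"wz":0,"grip":1},{"dx":0,"dy":0,"dz":0.003,"wx":0,"wy":0,"wz":0,"grip":1},{"dx":0,"dy":0,"dz":0.003,"wx":0,"wy":0,"wz":0,"grip":1}]'
python3 - <<'E'
from h import *
s=env.state();print(s['qpos'].round(1),s['ee_pos'].round(1),s['force'].round(1))
E
```

```text
time_s: 6.35
ee_pos: [512.9, -29.7, 85.1]
ee_rot: [178.2, 83.6, 102.2]
force: [-1.4, 3.9, -4.1]
gripper_width: 0.6
time_s: 6.65
ee_pos: [512.9, -30.0, 94.8]
ee_rot: [178.1, 83.7, 102.0]
force: [-1.4, 5.5, -4.9]
gripper_width: 0.8
time_s: 6.95
ee_pos: [512.9, -30.0, 103.8]
ee_rot: [178.0, 83.7, 102.0]
force: [-1.7, 4.4, -5.0]
gripper_width: 0.6
[ 32.9  46.5 117.1 -70.1  89.2  74.8] [512.9 -30.  103.8] [-1.7  4.4 -5. ]
```

```bash
python3 -m jog '[{"dx":0,"dy":0,"dz":0.004,"wx":0,"wy":0,"wz":0,"grip":1},{"dx":0,"dy":0,"dz":0.005,"wx":0,"wy":0,"wz":0,"grip":1},{"dx":0,"dy":0,"dz":0.005,"wx":0,"wy":0,"wz":0,"grip":1},{"dx":0,"dy":0,"dz":0.005,"wx":0,"wy":0,"wz":0,"grip":1},{"dx":0,"dy":0,"dz":0.005,"wx":0,"wy":0,"wz":0,"grip":1},{"dx":0,"dy":0,"dz":0.005,"wx":0,"wy":0,"wz":0,"grip":1},{"dx":0,"dy":0,"dz":0.005,"wx":0,"wy":0,"wz":0,"grip":1},{"dx":0,"dy":0,"dz":0.005,"wx":0,"wy":0,"wz":0,"grip":1},{"dx":0,"dy":0,"dz":0.005,"wx":0,"wy":0,"wz":0,"grip":1},{"dx":0,"dy":0,"dz":0.005,"wx":0,"wy":0,"wz":0,"grip":1}]'
python3 - <<'E'
from h import *
s=env.state();print(s['qpos'].round(1),s['ee_pos'].round(1),s['force'].round(1))
E
```

```text
time_s: 7.95
ee_pos: [512.8, -30.0, 152.8]
ee_rot: [178.2, 83.7, 102.2]
force: [-1.1, 4.6, -6.2]
gripper_width: 0.6
[ 32.9  41.2 116.8 -70.1  91.1  69.5] [512.8 -30.  152.8] [-1.1  4.6 -6.2]
```

```bash
python3 -m jog '[{"dx":0,"dy":0,"dz":0.005,"wx":0,"wy":0,"wz":0,"grip":1},{"dx":0,"dy":0,"dz":0.005,"wx":0,"wy":0,"wz":0,"grip":1},{"dx":0,"dy":0,"dz":0.005,"wx":0,"wy":0,"wz":0,"grip":1},{"dx":0,"dy":0,"dz":0.005,"wx":0,"wy":0,"wz":0,"grip":1},{"dx":0,"dy":0,"dz":0.005,"wx":0,"wy":0,"wz":0,"grip":1},{"dx":0,"dy":0,"dz":0.005,"wx":0,"wy":0,"wz":0,"grip":1},{"dx":0,"dy":0,"dz":0.005,"wx":0,"wy":0,"wz":0,"grip":1},{"dx":0,"dy":0,"dz":0.005,"wx":0,"wy":0,"wz":0,"grip":1},{"dx":0,"dy":0,"dz":0.005,"wx":0,"wy":0,"wz":0,"grip":1},{"dx":0,"dy":0,"dz":0.005,"wx":0,"wy":0,"wz":0,"grip":1}]'; python3 -m jog '[{"dx":0,"dy":0,"dz":0.005,"wx":0,"wy":0,"wz":0,"grip":1},{"dx":0,"dy":0,"dz":0.004,"wx":0,"wy":0,"wz":0,"grip":1},{"dx":0,"dy":0,"dz":0.003,"wx":0,"wy":0,"wz":0,"grip":1},{"dx":0,"dy":0,"dz":0.002,"wx":0,"wy":0,"wz":0,"grip":1},{"dx":0,"dy":0,"dz":0.001,"wx":0,"wy":0,"wz":0,"grip":1},{"dx":0,"dy":0,"dz":0,"wx":0,"wy":0,"wz":0,"grip":1}]';  python3 - <<'E'
from h import *
s=env.state();print(s['qpos'].round(1),s['ee_pos'].round(1),s['force'].round(1))
a=env.grab_frame("side")[:,:,::-1].copy();t=env.grab_frame("top")[:,:,::-1].copy();cv2.imwrite("pics/s3.png",a);cv2.imwrite("pics/t3.png",t)
A=crop(a,140,235,110,90,4);B=crop(t,235,130,85,90,4);cv2.imwrite("pics/c5.png",np.hstack([A,B]))
E
```

```text
time_s: 8.95
ee_pos: [512.8, -30.0, 202.8]
ee_rot: [178.3, 83.7, 102.3]
force: [-0.4, 5.9, -4.6]
gripper_width: 0.3
time_s: 9.55
ee_pos: [512.7, -30.5, 218.2]
ee_rot: [178.1, 83.8, 102.0]
force: [1.4, 3.5, -3.4]
gripper_width: 0.9
[ 32.9  34.5 115.4 -70.5  93.9  61.9] [512.7 -30.5 218.2] [ 1.4  3.5 -3.4]
```

View pics/c5.png

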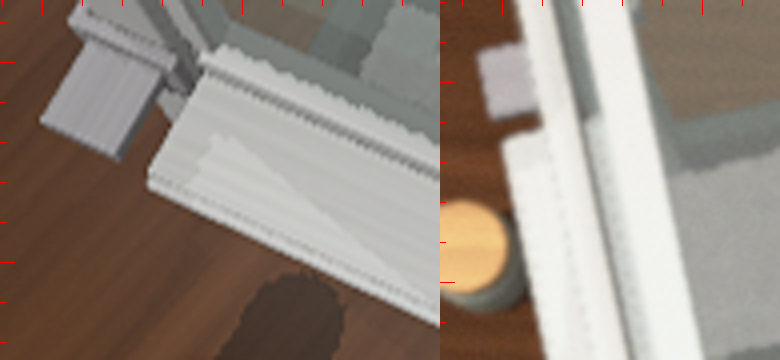

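Side crop: the tab's front edge ends at (169,274), and the lip's far front corner is at (177,281), about 2 px below the tab's extended edge, so the lip is still a little low. I'll measure that offset to sub-pixel precision in both views.

```bash
cat > lev.py <<'E'
from h import *
from scipy.ndimage import map_coordinates,gaussian_filter
from scipy.optimize import fsolve
YAW=-1.32;X=np.array([np.cos(YAW),np.sin(YAW),0]);U=np.array([-X[1],X[0],0])
def und(n,P):
    c=C[n];K=np.array([[c["fx"],0,c["cx"]],[0,c["fy"],c["cy"]],[0,0,1]])
    return cv2.undistortPoints(np.array(P,float).reshape(-1,1,2),K,np.array([c["k1"],0,0,0.]))[:,0]*c["fx"]
def edge(g,a,b,lo,hi,w=5):  # outer (first strong) edge, dark outside to bright inside, along a->b between fractions
    a,b=np.array(a,float),np.array(b,float);d=(b-a)/np.linalg.norm(b-a);nrm=np.array([-d[1],d[0]])
    out=[]
    for f in np.linspace(lo,hi,max(8,int(np.linalg.norm(b-a)*(hi-lo)))):
        s=np.arange(-w,w+.01,.1);p=a+f*(b-a)+s[:,None]*nrm
        v=map_coordinates(g,[p[:,1],p[:,0]],order=3);q=np.abs(np.gradient(v));k=np.argmax(q)
        m=q>.6*q[k];m&=abs(s-s[k])<1.2;out.append(p[0]+nrm*((s[m]*q[m]).sum()/q[m].sum()-s[0]))
    return np.array(out)
def line(P):
    vx,vy,x,y=cv2.fitLine(P.astype(np.float32),cv2.DIST_HUBER,0,.01,.01).ravel();r=(P-[x,y])@[-vy,vx]
    return np.array([x,y]),np.array([-vy,vx])*np.sign(vx),np.std(r)
def level(E,ztab=261.,n=5):
    im={k:np.mean([cv2.cvtColor(env.grab_frame(k),cv2.COLOR_RGB2GRAY).astype(float) for _ in range(n)],0) for k in("side","top")}
    off={}
    for k in im:
        L=und(k,edge(im[k],*E[k]["lip"],.05,.95));T=und(k,edge(im[k],*E[k]["tab"],.2,.8))
        c,nn,sd=line(L);o=(T-c)@nn;off[k]=o.mean();print(k,"tab off lip line px",o.mean().round(2),"sd",sd.round(2),o.std().round(2))
    M=np.array([503.5,-4,0.])
    def model(k,dz,s): # lip lower than the tab by dz, tab set back s; undistorted px
        h=0 if k=="side" else 10
        pr=lambda q:und(k,[proj(k,q)])[0]
        z=np.array([0,0,1.]);A=pr(M+60*U+(ztab-dz+h)*z);B=pr(M+190*U+(ztab-dz+h)*z);t=pr(M+215*U+s*X+(ztab+h)*z)
        c,nn,_=line(np.array([A,B]));return (t-c)@nn
    f=lambda p:[model(k,*p)-off[k] for k in("side","top")]
    r=fsolve(f,[0,1]);one=[fsolve(lambda q:model(k,q[0],1)-off[k],[0])[0].round(1) for k in off]
    print("lip below tab mm",r[0].round(2),"setback",r[1].round(2),"each view with setback 1:",one)
E
python3 - <<'E'
from lev import *
print(env.state()['ee_pos'].round(1))
E={"side":{"tab":((149.5,265.7),(169.5,274.7)),"lip":((178,282),(249,315.7))},"top":{"tab":((244,143.2),(246.5,159)),"lip":((250.2,165.5),(260.7,218.2))}}
level(E)
E
```

```text
[512.6 -30.6 218.2]
side tab off lip line px -3.52 sd 0.09 0.05
top tab off lip line px 1.24 sd 0.1 0.1
lip below tab mm 25.83 setback 0.94 each view with setback 1: [np.float64(25.4), np.float64(26.3)]
```

```bash
python3 -m jog '[{"dx":0,"dy":0,"dz":0.002,"wx":0,"wy":0,"wz":0,"grip":1},{"dx":0,"dy":0,"dz":0.003,"wx":0,"wy":0,"wz":0,"grip":1},{"dx":0,"dy":0,"dz":0.003,"wx":0,"wy":0,"wz":0,"grip":1},{"dx":0,"dy":0,"dz":0.003,"wx":0,"wy":0,"wz":0,"grip":1},{"dx":0,"dy":0,"dz":0.003,"wx":0,"wy":0,"wz":0,"grip":1},{"dx":0,"dy":0,"dz":0.003,"wx":0,"wy":0,"wz":0,"grip":1},{"dx":0,"dy":0,"dz":0.002,"wx":0,"wy":0,"wz":0,"grip":1},{"dx":0,"dy":0,"dz":0.001,"wx":0,"wy":0,"wz":0,"grip":1},{"dx":0,"dy":0,"dz":0,"wx":0,"wy":0,"wz":0,"grip":1}]'
python3 - <<'E'
from lev import *
E={"side":{"tab":((149.5,265.7),(169.5,274.7)),"lip":((180,281),(248,313))},"top":{"tab":((244,143.2),(246.5,159)),"lip":((250,167),(260,218.2))}}
level(E,n=8)
print(env.state()['ee_pos'].round(1),env.state()['force'].round(1))
E
```

```text
time_s: 11.05
ee_pos: [512.6, -30.4, 238.4]
ee_rot: [177.9, 83.8, 101.8]
force: [0.5, -0.5, -2.1]
gripper_width: 0.7
side tab off lip line px -1.3 sd 0.08 0.05
top tab off lip line px -0.2 sd 0.09 0.09
lip below tab mm 5.15 setback 1.0 each view with setback 1: [np.float64(5.2), np.float64(5.2)]
[512.6 -30.4 238.2] [-0.8  0.4 -0.7]lev.py:32: RuntimeWarning: The iteration is not making good progress, as measured by the 
 improvement from the last ten iterations.
  r=fsolve(f,[0,1]);one=[fsolve(lambda q:model(k,q[0],1)-off[k],[0])[0].round(1) for k in off]
```

```bash
python3 -m jog '[{"dx":0,"dy":0,"dz":0.0012,"wx":0,"wy":0,"wz":0,"grip":1},{"dx":0,"dy":0,"dz":0.0015,"wx":0,"wy":0,"wz":0,"grip":1},{"dx":0,"dy":0,"dz":0.0013,"wx":0,"wy":0,"wz":0,"grip":1},{"dx":0,"dy":0,"dz":0.001,"wx":0,"wy":0,"wz":0,"grip":1},{"dx":0,"dy":0,"dz":0,"wx":0,"wy":0,"wz":0,"grip":1}]'
python3 - <<'E'
from lev import *
E={"side":{"tab":((149.5,265.7),(169.5,274.7)),"lip":((180,280.5),(248,312.5))},"top":{"tab":((244,143.2),(246.5,159)),"lip":((249.7,167),(259.7,218.2))}}
level(E,n=10)
print(env.state()['ee_pos'].round(1),env.state()['force'].round(1))
E
```

```text
time_s: 12.35
ee_pos: [512.7, -30.4, 243.1]
ee_rot: [178.1, 83.8, 102.0]
force: [-0.3, 0.5, -4.1]
gripper_width: 0.5
side tab off lip line px -0.81 sd 0.08 0.06
top tab off lip line px -0.43 sd 0.1 0.09
lip below tab mm 1.28 setback 0.93 each view with setback 1: [np.float64(0.8), np.float64(1.9)]
[512.7 -30.4 243. ] [-1.  -0.8 -2.7]lev.py:32: RuntimeWarning: The iteration is not making good progress, as measured by the 
 improvement from the last ten iterations.
  r=fsolve(f,[0,1]);one=[fsolve(lambda q:model(k,q[0],1)-off[k],[0])[0].round(1) for k in off]
```

```bash
python3 -m jog '[{"dx":0,"dy":0,"dz":0.0005,"wx":0,"wy":0,"wz":0,"grip":1},{"dx":0,"dy":0,"dz":0.0005,"wx":0,"wy":0,"wz":0,"grip":1},{"dx":0,"dy":0,"dz":0,"wx":0,"wy":0,"wz":0,"grip":1}]'; python3 - <<'E' 2>/dev/null
from lev import *
E={"side":{"tab":((149.5,265.7),(169.5,274.7)),"lip":((180,280.3),(248,312.3))},"top":{"tab":((244,143.2),(246.5,159)),"lip":((249.6,167),(259.6,218.2))}}
level(E,n=15)
print(env.state()['ee_pos'].round(1),env.state()['force'].round(1))
E
```

```text
time_s: 13.65
ee_pos: [512.7, -30.4, 243.9]
ee_rot: [178.2, 83.8, 102.1]
force: [-0.8, -0.7, -3.9]
gripper_width: 0.8
side tab off lip line px -0.71 sd 0.08 0.05
top tab off lip line px -0.54 sd 0.09 0.11
lip below tab mm 0.11 setback 0.97 each view with setback 1: [np.float64(-0.1), np.float64(0.3)]
[512.7 -30.4 244. ] [-0.9 -0.4 -2.9]
```

```bash
python3 -m jog '[{"dx":0,"dy":0,"dz":-0.001,"wx":0,"wy":0,"wz":0,"grip":1},{"dx":0,"dy":0,"dz":-0.003,"wx":0,"wy":0,"wz":0,"grip":1},{"dx":0,"dy":0,"dz":-0.006,"wx":0,"wy":0,"wz":0,"grip":1},{"dx":0,"dy":0,"dz":-0.01,"wx":0,"wy":0,"wz":0,"grip":1},{"dx":-0.005,"dy":0.0194,"dz":-0.005,"wx":0,"wy":0,"wz":0,"grip":1},{"dx":-0.0075,"dy":0.029,"dz":0,"wx":0,"wy":0,"wz":0,"grip":1},{"dx":-0.0075,"dy":0.029,"dz":0,"wx":0,"wy":0,"wz":0,"grip":1},{"dx":-0.0075,"dy":0.029,"dz":0,"wx":0,"wy":0,"wz":0,"grip":1},{"dx":-0.0075,"dy":0.029,"dz":0,"wx":0,"wy":0,"wz":0,"grip":1},{"dx":0,"dy":0,"dz":0,"wx":0,"wy":0,"wz":0,"grip":1}]'; python3 - <<'E' 2>/dev/null
from lev import *
E={"side":{"tab":((149.5,265.7),(169.5,274.7)),"lip":((180,280.3),(248,312.3))},"top":{"tab":((244,143.2),(246.5,159)),"lip":((249.6,167),(259.6,218.2))}}
level(E,n=15)
print(env.state()['ee_pos'].round(1),env.state()['force'].round(1),env.state()['time_s'])
cv2.imwrite("pics/s4.png",env.grab_frame("side")[:,:,::-1])
E
```

```text
time_s: 16.15
ee_pos: [478.2, 108.1, 218.1]
ee_rot: [177.5, 83.8, 101.6]
force: [-0.2, -0.4, -0.6]
gripper_width: 0.4
side tab off lip line px -0.71 sd 0.09 0.06
top tab off lip line px -0.55 sd 0.09 0.1
lip below tab mm 0.09 setback 0.98 each view with setback 1: [np.float64(-0.0), np.float64(0.3)]
[477.7 105.  219. ] [-0.5  1.1  0.3] 17.65
```

View pics/s4.png

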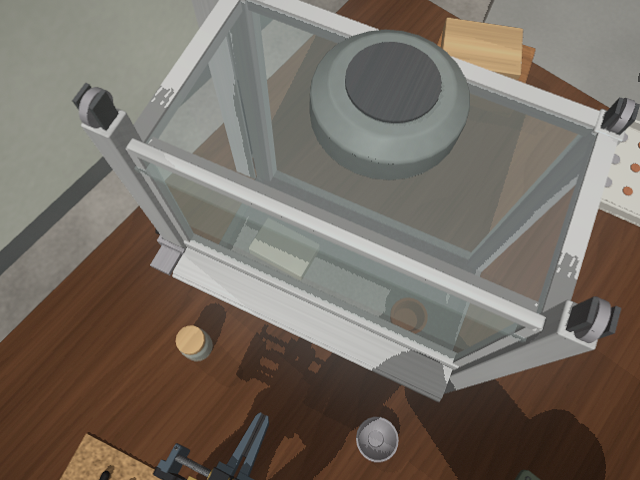

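The window is up, with the lip's front edge (172,276)-(443,400) in line with the tab at (165,266). The jar, dish, brick and crucible are where they were, and the hand is clear. Handing in.

```bash
python3 -c "
from workcell import env
print(env.job_done())"
```

```text
the job is handed in; nothing more can be done
None
```

The window is standing with its lip level with the index tab, the hand is clear, and the job is handed in at about 17.7 s of the 38 s allowed.

- **Approach:** I lifted the hand over the hood and brought the shut fingers in beneath the middle of the lip.
- **Push:** I pushed the window up about 160 mm at no more than about 50 mm/s. The force readings at the end of each move stayed under about 8 N. The last 26 mm went in small steps, each measured against the tab. Then I lowered the hand and drew it back about 140 mm.
- **Last check, with the hand away:** The lip measured 0.1 mm below the tab, the same as before release. The two views taken singly gave 0.0 and 0.3 mm. The measured setback between tab and lip was 0.98 mm, against 1 mm by the dimensions given.
- **Surroundings:** By eye in the final side picture, the jar, dish, brick and crucible had not moved. The wrist force was at noise level.

Three things did not go as planned:
- **First move:** The first jog command was refused because its rows left out some keys; the arm did not move.
- **Early height estimates:** The first lip measurements from the two views disagreed, giving the lip's top at anywhere from 107 to 134 mm. I fitted it to 112 mm, which agreed with where the fingers met the lip.
- **Outward force:** While pushing there was also a steady outward force of about 5 N on the tool. I did not find its cause, and it did not move the fingers.

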